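Mount a figure core in the modelling stand and lock it

TASK

Take the wooden figure core out of its block, turn it so that its flat steel tang matches the slot of the sloping modelling stand, and push it in until its collar sits flush on the stand. Then swing the cam lever fully over so that its nose locks the collar down. Leave everything else on the bench where it is.

Things in the scene. Friction and masses are not known exactly. Their poses are not given: they have to be found in the camera images.
- core_mid (a point): Centre of the wooden torso of the loose figure core; grasp here. Torso 34 (x) by 30 (y) by 50 mm (z), with a 28 mm ball head whose top is 51 mm above this point. Whole core 139 mm long, 0.2-0.45 kg. z runs along it to the head, x is the wide way of torso and tang, y the thin way; it fits either way round. At the start it stands upright, tang down in the block, collar on the block, at any yaw.
- shoulder (a point): Same core, same axes: centre of the collar's underside, 33 mm below core_mid. Round steel collar 60 mm across, 8 mm thick, between this point and the torso. Below it the flat steel tang, 24 (x) by 14 mm (y), 55 mm long; its last 12 mm taper to 16 by 8 mm.
- block: Plywood holding block, fixed, 100 mm (x) by 120 mm (y), 65 mm high; origin at the centre of its underside. The core stands in its 30 mm wide round through hole at y = -15 mm; a 13 mm hole at y = +40 mm is empty.
- stand: Modelling stand, fixed: dark steel slab 180 by 130 mm, 20 mm thick (from 70 mm behind to 110 mm beyond the origin along x), carrying the sloping socket head and the cam lever; origin on the table, 110 mm below the mouth of the socket. Stand and block may change places. x points away from the robot, z up.
- socket: Steel head of the stand, fixed: 100 (x, -38 to +62) by 76 (y) by 40 mm thick, slot 26 (x) by 16 mm (y) right through, room below for the tang. Origin: centre of the slot's mouth on the upper face, where the collar rests when home. z points out of the slot, leaning 30 degrees from vertical to the stand's -x; the tang goes in along -z. x: the slot's long way, up the slope away from the robot.
- cam_lever (a joint): Angle of the cam lever (rad) about an axis along the socket's y. 0 = open (starts 0 to 0.25): the handle points away from the robot, 0.221 rad above the socket's x. It grows as the handle is raised and swung towards the robot to the locked stop at 1.35, handle parallel to the socket's z. Stiff (0.12 N m, about 2 N at the handle); it stays where it is left.
- lever_hinge (a point): Axis of the cam lever, mid-width: 52 mm along x and 14 mm along z from the socket's origin. A 31 mm steel nose at right angles to the handle swings with it; locked, it lies 1.5 mm above the collar's edge. It cannot close if the collar is not down.
- lever_grip (a point): Point on the lever's round black handle, 75 mm from the hinge; x points outwards along the handle, y along the hinge. The handle is 16 mm thick and spans 38 to 100 mm from the hinge; it can be pinched along y and turns between the fingers.
- saint_a: bystander: little terracotta statuette of a robed figure, 130 mm tall, 48 mm wide, standing between the two places; origin under its foot
- saint_b: bystander: pale plaster statuette, 120 mm tall, 45 mm wide; origin under its foot
- jar: bystander: glass jar with metal cap, 68 mm wide, 85 mm tall; origin under its base
- mug: bystander: white mug, 80 mm wide, 90 mm tall; origin under its base
- bowl: bystander: terracotta bowl, 130 mm wide, 45 mm tall; origin under its base
- brush: bystander: brush lying on the table; origin on the table
- hammer: bystander: hammer lying on the table; origin on the table
Mind the look-alikes: they are no part of the job. What is shaped like the part that bears core_mid but green is not meant.

How it is judged:
On the way:
1. the core's tang is through the slot and its collar sits on the socket head, the lever still open (distance between shoulder and socket below 0.006 m and angle between the z axis of shoulder and the z axis of socket, either way round below 0.08 rad and angle between the x axis of shoulder and the x axis of socket, either way round below 0.15 rad and value of joint cam_lever below 0.7 rad), for 0.2 s.
At the end, for the whole second after the job is handed in: The core is home in the sloping socket (underside of the collar within 6 mm of the slot's mouth, axes within 0.08 rad, wide side within 0.15 rad of the slot's long way) and the cam lever is locked (beyond 1.23 of 1.35 rad) (distance between shoulder and socket below 0.006 m and angle between the z axis of shoulder and the z axis of socket, either way round below 0.08 rad and angle between the x axis of shoulder and the x axis of socket, either way round below 0.15 rad and value of joint cam_lever above 1.23 rad); the robot touches nothing.
It fails at once if a bystander is shifted by more than 40 mm or a statuette knocked over (distance of any of saint_a, saint_b, jar, mug, bowl, brush, hammer from where it was at the start of the episode above 0.04 m or angle between any of saint_a, saint_b's own z axis and vertical above 0.5 rad).
It also fails if it takes over 64 s, if anything falls off the work surface, if the arm or the gripper's body presses on something with over 40 N, if the wrist force passes 120 N, or if a joint passes its speed limit or range.

ROBOT

A 7-joint arm with a two-finger parallel gripper is mounted at the origin on the work surface. World frame = base frame: x ahead of the robot, y to its left, z up, the work surface at z = 0. Lengths are in m, angles in rad, forces in N, time in s.
With the tool pointing down it reaches from about 0.425 to 0.875 m from the base axis. Payload 4.7 kg.
Tool frame: the origin (TCP) lies midway between the tips of the shut fingers; the grasp point (between the pads) lies 19 mm behind it; x points along the fingers, y is the direction in which the jaws open and shut, and the axes are right-handed (so a half turn about x gives the same grasp; the last joint's range is limited). The gripper opens to 87 mm and grips with 3 to 60 N. Pads are 19 mm wide; open, the fingers measure 117 mm over their backs; the gripper's body (75 mm by 190 mm) begins 51 mm behind the grasp point.
Start: joints at [-1.209, 0.321, -0.07, 1.45, 0.023, 1.371, -0.057], TCP at [0.222, 0.611, 0.223] pointing down, gripper open.
Joint ranges: [-2.86, 2.86], [-0.3, 2.09], [-1.38, 1.24], [0.06, 2.45], [-1.56, 4.7], [0.09, 2.05], [-2.69, 2.69]. Speed limits (rad/s): [2.57, 2.57, 3.14, 3.14, 3.14, 3.14, 3.14].

INTERFACE

Orientations are given as a rotation vector (axis times angle).
In Python, from bench import * gives the robot as it stands.
- The arm moves only by the tool jog_arm, never from a script. Its argument "steps" is a list of rows, each a list of 7 numbers: the shift along the tool's x, y, z in cm, then the turn, a rotation vector about the tool's x, y, z in rad, then the opening, from 0 (shut) to 1 (fully open). A call has exactly 8 rows; each row shifts and turns the commanded pose from where the row before left it, along the tool's axes as they then stand; what a row does not reach is not made up. A row lasts 1/8 s, in which the tool goes at most 62.5 mm and 10.7 degrees, less where a joint would pass 70% of its speed; a pose out of reach is approached as far as the arm can. A call is refused whole if a number of a shift passes 6.25 or a number of a turn 0.188, either way. A call with a gripper value outside its range is refused whole. The fingers move at their own pace and stop on an object; the grip force is fixed at half the most. Time passes only in rows, so rows that do not move let the fingers close, or fill a call up. It gives the time, the measured TCP pose, the force and the opening at its end, in the units of the state.
- get_state(): the state, without advancing time (a new reading comes with each control period).
- get_image(name): name is "scene" or "top" or "wrist"; returns the picture (400x640x3 uint8, blue, green, red); there is no depth.
- calibration(name): a dict with "intrinsics" (3x3 intrinsics, pixels), "cam_to_world" (4x4, takes a point from camera to world coordinates). Camera axes: x right, y down, z forward; pixel columns grow to the right and rows downward; lengths in m; the calibration is good to about 2 mm. The wrist camera is an equidistant fisheye: a pixel r from the principal point sees the ray r / f radians off the axis. A picture is of the moment at which its call begins: read the wrist's pose just before it. calibration takes no time and is no camera call; for the wrist camera it gives the pose at the moment of the call.
- finish_job(): hands the job in, once; it reports no verdict.
The state is a dict: "t": time; "qpos": joint angles; "joint_velocities": joint speeds; "effort": joint torques, N m; "tool_pos": TCP position; "tool_rot": TCP orientation; "force": force on the tool from outside, world axes, zero at the start; "torque": the same for the moment, N m; "opening": finger opening in m.
Only numpy, scipy, OpenCV 4.12 (cv2) and the standard library are available. Lean on these libraries where they do the work, as an engineer would, in place of code of your own. Each camera call takes 0.05 s, during which the arm holds its last target.

## Working session

There is one attempt and no reset: what is moved stays moved. The work goes in short steps, Python scripts to look and compute and a tool call to move; the robot and the scene stay as the last step left them, time stands still between calls to the robot, and variables do not carry over. Pictures are saved under pics/ and viewed, and the job is handed in when it is done.

Besides the shell and the picture viewer there is one more tool, called after "Emit:" as name(argument=value, ...), one argument or row to a line, values as JSON. jog_arm: Moves the arm, as the interface text tells. Its arguments: {"type":"object","properties":{"steps":{"type":"array","items":{"type":"array","items":{"type":"number"}}}},"required":["steps"]}

```bash
mkdir -p pics; ls; python3 - <<'E'
from bench import *
import cv2
print(get_state())
for n in ["scene","top","wrist"]:
    c=calibration(n); print(n,c)
    cv2.imwrite(f"pics/{n}0.png",get_image(n))
E
```

```text
pics
{'t': 0.0, 'qpos': array([-1.20889368,  0.32183345, -0.0700657 ,  1.45169621,  0.02259934,
        1.37073869, -0.05689773]), 'joint_velocities': array([-0.00048865, -0.00175271, -0.00051794,  0.00285407,  0.00074893,
        0.00071337,  0.00101857]), 'effort': array([ 1.13507388e-04, -4.91283917e+01, -4.03621774e-01, -3.12523842e+01,
       -6.37484458e-02,  4.39285592e-02,  1.85033882e-04]), 'tool_pos': array([0.22141336, 0.61054891, 0.2214439 ]), 'tool_rot': array([ 0.27143195,  1.55374008, -0.2743902 ]), 'force': array([ 0.53870972, -0.5522187 , -1.0240017 ]), 'torque': array([ 0.04046464, -0.01618894,  0.00674457]), 'opening': 0.08670682867039364}
scene {'intrinsics': array([[492.92885913,   0.        , 317.56031452],
       [  0.        , 492.92885913, 191.79173233],
       [  0.        ,   0.        ,   1.        ]]), 'cam_to_world': array([[ 4.56932898e-01,  6.26416950e-01, -6.31517324e-01,
         1.49963646e+00],
       [ 8.89501036e-01, -3.21402254e-01,  3.24789928e-01,
        -4.65414598e-01],
       [ 4.82824625e-04, -7.10142518e-01, -7.04057790e-01,
         1.1
[... 370 characters left out ...]
-01],
       [-9.99963796e-01,  3.12821847e-03,  7.91332493e-03,
        -5.84278126e-04],
       [-8.26360188e-03, -1.35186764e-01, -9.90785674e-01,
         1.56658124e+00],
       [ 0.00000000e+00,  0.00000000e+00,  0.00000000e+00,
         1.00000000e+00]])}
wrist {'intrinsics': array([[309.70691629,   0.        , 313.49951134],
       [  0.        , 309.70691629, 202.78650409],
       [  0.        ,   0.        ,   1.        ]]), 'cam_to_world': array([[ 0.34096995,  0.91232559,  0.22671901,  0.15903776],
       [ 0.94007322, -0.33055712, -0.08363211,  0.63411921],
       [-0.00135613,  0.24164851, -0.9703629 ,  0.3834252 ],
       [ 0.        ,  0.        ,  0.        ,  1.        ]])}
```

View pics/scene0.png

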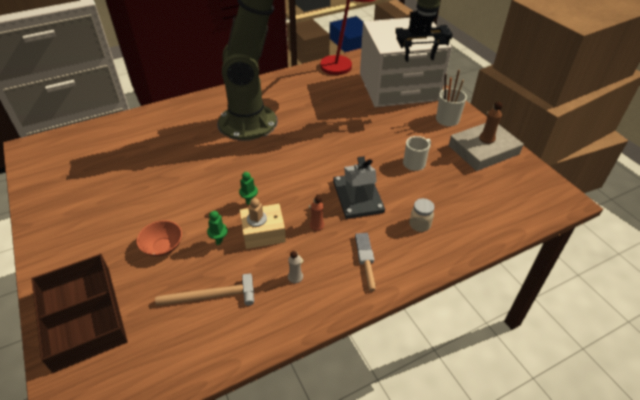

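View pics/top0.png

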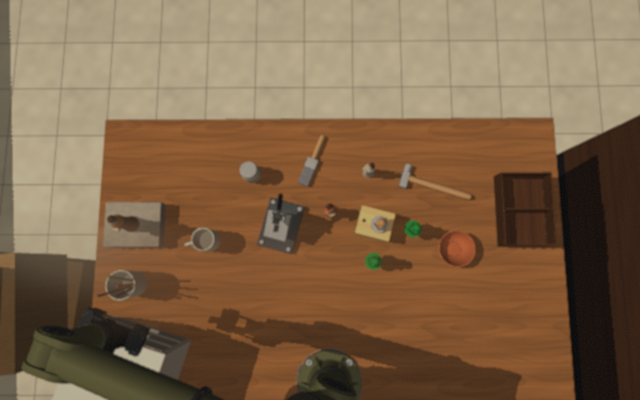

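View pics/wrist0.png

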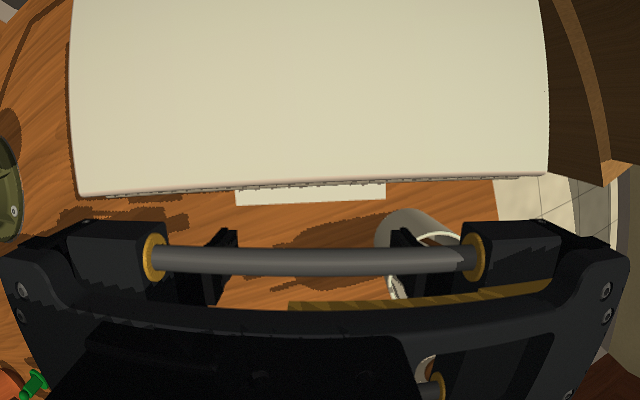

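```bash
cat > h.py <<'E'
from bench import *
import numpy as np, cv2
from scipy.spatial.transform import Rotation as R
def ray(cal,uv):
    K=cal["intrinsics"];T=cal["cam_to_world"]
    d=np.linalg.inv(K)@np.array([uv[0],uv[1],1.]); return T[:3,3],T[:3,:3]@d
def onplane(cal,uv,z):
    o,d=ray(cal,uv); return o+d*(z-o[2])/d[2]
def proj(cal,P):
    K=cal["intrinsics"];T=cal["cam_to_world"]
    p=T[:3,:3].T@(np.asarray(P,float)-T[:3,3]); q=K@p; return q[:2]/q[2]
def wproj(cal,P):
    K=cal["intrinsics"];T=cal["cam_to_world"]
    p=T[:3,:3].T@(np.asarray(P,float)-T[:3,3]); r=np.hypot(p[0],p[1]); th=np.arctan2(r,p[2])
    return np.array([K[0,2]+K[0,0]*th*p[0]/r,K[1,2]+K[1,1]*th*p[1]/r])
def wray(cal,uv):
    K=cal["intrinsics"];T=cal["cam_to_world"]
    v=np.array([uv[0]-K[0,2],uv[1]-K[1,2]])/K[0,0]; th=np.linalg.norm(v)
    d=np.array([*(v/th*np.sin(th)),np.cos(th)]) if th>0 else np.array([0,0,1.])
    return T[:3,3],T[:3,:3]@d
def won(cal,uv,z):
    o,d=wray(cal,uv); return o+d*(z-o[2])/d[2]
def tri(rays):
    A=np.zeros((3,3));b=np.zeros(3)
    for o,d in rays:
        d=d/np.linalg.norm(d);M=np.eye(3)-np.outer(d,d);A+=M;b+=M@o
    return np.linalg.solve(A,b)
def crop(im,x0,y0,x1,y1,s,name):
    cv2.imwrite("pics/"+name,cv2.resize(im[y0:y1,x0:x1],None,fx=s,fy=s,interpolation=cv2.INTER_CUBIC))
def tool():
    s=get_state(); return s,np.array(s["tool_pos"]),R.from_rotvec(s["tool_rot"])
E
python3 - <<'E'
from h import *
a=cv2.imread("pics/top0.png"); b=cv2.imread("pics/scene0.png")
crop(a,240,180,440,290,4,"top0c.png"); crop(b,190,140,390,260,4,"scene0c.png")
c=calibration("top")
for n,uv,z in [("block",(376,222),.065),("core",(380,224),.14),("stand",(282,225),.02)]: print(n,onplane(c,uv,z))
print(R.from_rotvec(get_state()["tool_rot"]).as_matrix().round(3))
E
```

```text
block [ 0.55322257 -0.16641219  0.065     ]
core [ 0.53951164 -0.17130869  0.14      ]
stand [0.54749272 0.16817243 0.02      ]
[[-0.     0.341  0.94 ]
 [-0.001  0.94  -0.341]
 [-1.    -0.001  0.   ]]
```

View pics/top0c.png

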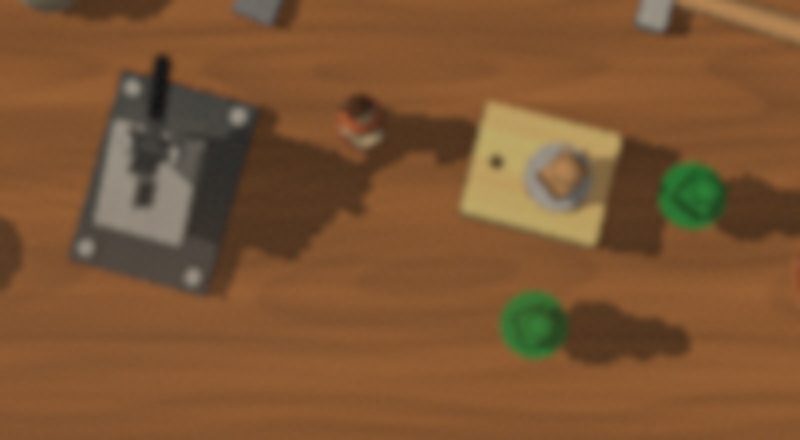

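View pics/scene0c.png

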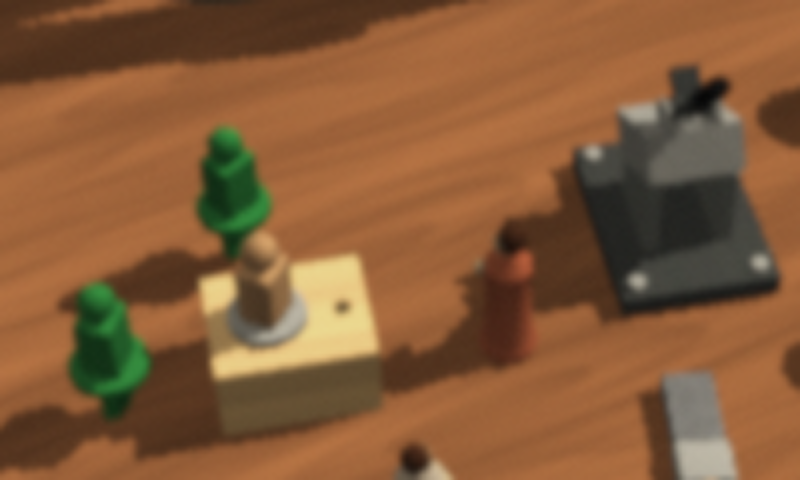

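Emit:
jog_arm(
  steps=[
    [-3, -2, 2, 0, 0, 0, 1],
    [-3, -3.5, 3.5, 0, 0, 0, 1],
    [-1, -4, 4, 0, 0, 0, 1],
    [0, -4, 4, 0, 0, 0, 1],
    [0, -4, 4, 0, 0, 0, 1],
    [0, -4, 4, 0, 0, 0, 1],
    [0, -4, 4, 0, 0, 0, 1],
    [0, -4, 4, 0, 0, 0, 1],
  ],
)

```text
t: 1.15
tool_pos: [0.3988, 0.2313, 0.2925]
tool_rot: [0.273, 1.553, -0.273]
force: [0.2, 0.9, -0.1]
opening: 0.087
```

Emit:
jog_arm(
  steps=[
    [0, -4, 4, 0, 0, 0, 1],
    [0, -4, 4, 0, 0, 0, 1],
    [0, -4, 4, 0, 0, 0, 1],
    [0, -4, 4, 0, 0, 0, 1],
    [0, -4, 4, 0, 0, 0, 1],
    [0, -4, 4, 0, 0, 0, 1],
    [0, -4, 4, 0, 0, 0, 1],
    [0, -4, 4, 0, 0, 0, 1],
  ],
)

```text
t: 2.15
tool_pos: [0.5908, -0.1779, 0.2925]
tool_rot: [0.272, 1.553, -0.272]
force: [0.0, 0.2, -0.6]
opening: 0.0871
```

```bash
python3 - <<'E'
from h import *
s,p,r=tool();c=calibration("wrist");im=get_image("wrist")
print(p,r.as_matrix().round(3),c["cam_to_world"].round(3)); np.save("w1.npy",c["cam_to_world"])
cv2.imwrite("pics/w1.png",im)
E
```

```text
[ 0.59079204 -0.17789677  0.29249402] [[ 0.    0.34  0.94]
 [ 0.    0.94 -0.34]
 [-1.    0.    0.  ]] [[ 0.34   0.912  0.228  0.528]
 [ 0.94  -0.33  -0.081 -0.155]
 [ 0.001  0.242 -0.97   0.454]
 [ 0.     0.     0.     1.   ]]
```

View pics/w1.png

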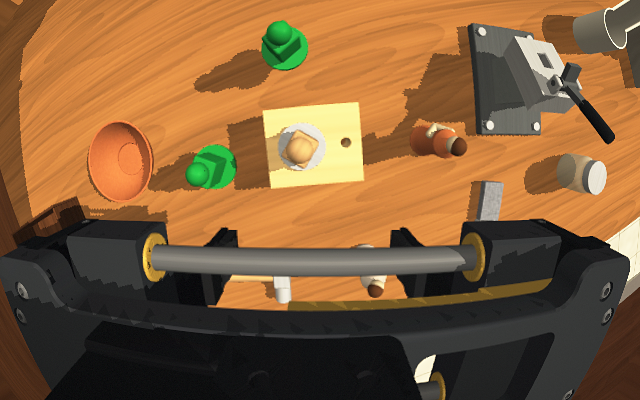

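```bash
python3 - <<'E'
from h import *
a=cv2.imread("pics/w1.png"); crop(a,255,95,375,195,6,"w1c.png"); crop(a,460,10,625,150,4.5,"w1s.png")
E
```

```text
(no output)
```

View pics/w1c.png

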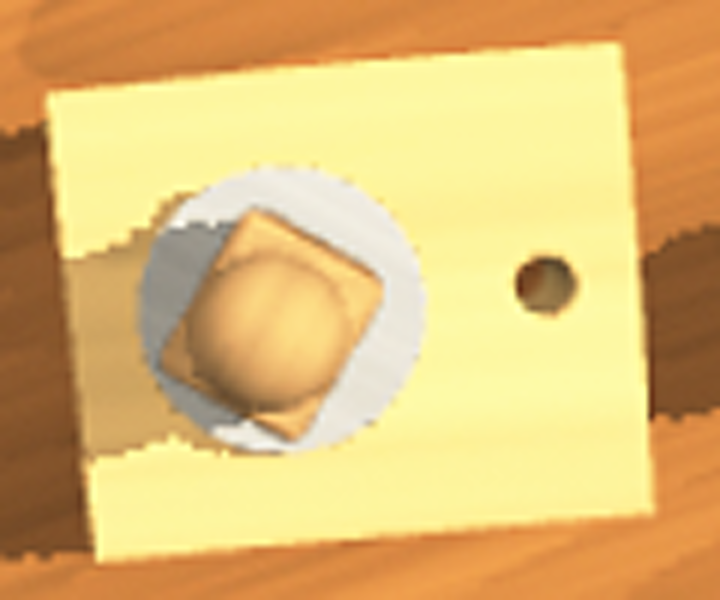

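View pics/w1s.png

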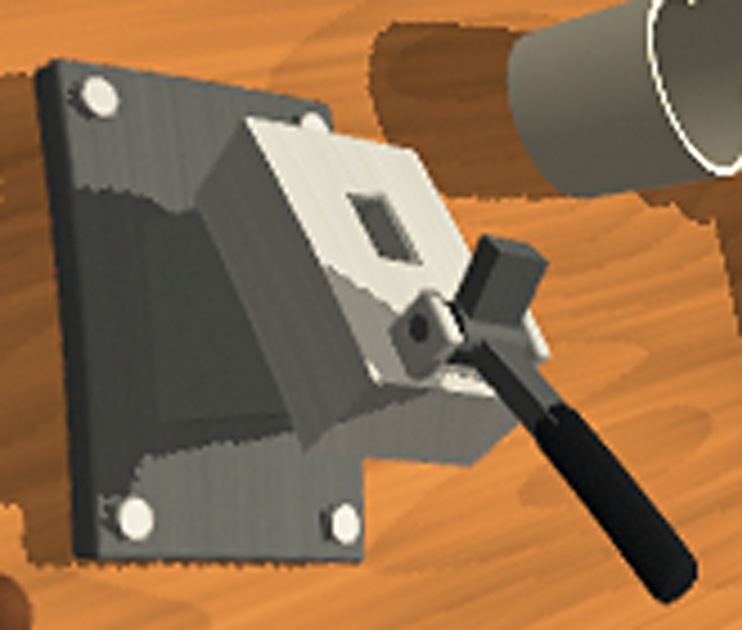

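```bash
python3 - <<'E'
from h import *
c=calibration("wrist"); c["cam_to_world"]=np.load("w1.npy")
f=lambda q,s,o:(np.array(q)+.5)/s-.5+np.array(o)
T=[won(c,f(q,6,(255,95)),.123) for q in [(257,210),(383,288),(298,440),(160,358)]]
T=np.array(T)[:,:2]; print(T, T.mean(0))
for i in range(4):
    d=T[(i+1)%4]-T[i]; print(np.linalg.norm(d),np.degrees(np.arctan2(d[1],d[0])))
B=np.array([won(c,f(q,6,(255,95)),.065) for q in [(47,92),(620,43),(655,513),(97,562)]])[:,:2]
print(B.mean(0))
for i in range(4):
    d=B[(i+1)%4]-B[i]; print(np.linalg.norm(d),np.degrees(np.arctan2(d[1],d[0])))
print("collar",won(c,f((283,310),6,(255,95)),.073), "hole13",won(c,f((547,285),6,(255,95)),.065))
print("head",won(c,f((269,331),6,(255,95)),.135))
E
```

```text
[[ 0.524929   -0.17140982]
 [ 0.5456652  -0.15519844]
 [ 0.56620413 -0.1787882 ]
 [ 0.54373353 -0.19687425]] [ 0.54513296 -0.17556768]
0.02632107022056606 38.0179922610149
0.031278177694721375 -48.95484026476065
0.028844987049295848 -141.17023898427843
0.03165513225043773 126.44447386502856
[ 0.54937873 -0.16179196]
0.11976113658513057 74.97278717648247
0.10024841227561898 -14.61474541588172
0.12022688736219082 -104.75467008762503
0.10081803218417652 165.11900348037548
collar [ 0.54556948 -0.17602098  0.073     ] hole13 [ 0.55953945 -0.12268666  0.065     ]
head [ 0.54533333 -0.17607337  0.135     ]
```

Emit:
jog_arm(
  steps=[
    [0, -1.4, -4.3, 0, 0, 0, 1],
    [2, 0, 0, 0.138, 0, 0, 1],
    [2, 0, 0, 0.138, 0, 0, 1],
    [2, 0, 0, 0.138, 0, 0, 1],
    [2, 0, 0, 0.138, 0, 0, 1],
    [0.5, 0, 0, 0, 0, 0, 1],
    [0, 0, 0, 0, 0, 0, 1],
    [0, 0, 0, 0, 0, 0, 1],
  ],
)

```text
t: 3.2
tool_pos: [0.5454, -0.1754, 0.2085]
tool_rot: [0.702, 1.453, -0.701]
force: [0.0, -0.4, -0.9]
opening: 0.0872
```

```bash
python3 - <<'E'
from h import *
s,p,r=tool();c=calibration("wrist");im=get_image("wrist")
print(p,r.as_matrix().round(3)); np.save("w2.npy",c["cam_to_world"])
cv2.imwrite("pics/w2.png",im)
M=r.as_matrix().T; print("delta tool cm",M@(np.array([.5454,-.1760,.085])-p)*100)
E
```

```text
[ 0.54544765 -0.17535802  0.2084616 ] [[ 0.001  0.782  0.623]
 [-0.     0.623 -0.782]
 [-1.     0.001  0.001]]
delta tool cm [12.346147   -0.0569298   0.03506539]
```

View pics/w2.png

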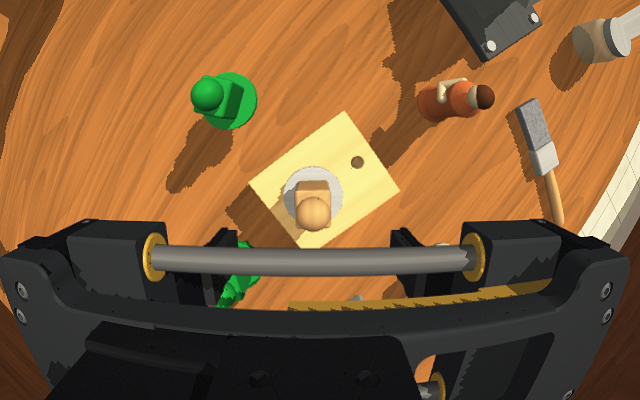

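Emit:
jog_arm(
  steps=[
    [3, -0.06, 0, 0, 0, 0, 1],
    [3, 0, 0, 0, 0, 0, 1],
    [3, 0, 0, 0, 0, 0, 1],
    [2.3, 0, 0, 0, 0, 0, 1],
    [1, 0, 0, 0, 0, 0, 1],
    [0, 0, 0, 0, 0, 0, 1],
    [0, 0, 0, 0, 0, 0, 0.2],
    [0, 0, 0, 0, 0, 0, 0.2],
  ],
)

```text
t: 4.25
tool_pos: [0.5452, -0.1757, 0.0856]
tool_rot: [0.703, 1.453, -0.701]
force: [0.5, -0.5, -0.5]
opening: 0.0744
```

Emit:
jog_arm(
  steps=[
    [0, 0, 0, 0, 0, 0, 0.1],
    [0, 0, 0, 0, 0, 0, 0],
    [0, 0, 0, 0, 0, 0, 0],
    [0, 0, 0, 0, 0, 0, 0],
    [0, 0, 0, 0, 0, 0, 0],
    [0, 0, 0, 0, 0, 0, 0],
    [0, 0, 0, 0, 0, 0, 0],
    [0, 0, 0, 0, 0, 0, 0],
  ],
)

```text
t: 5.25
tool_pos: [0.5445, -0.1756, 0.0846]
tool_rot: [0.702, 1.454, -0.702]
force: [0.4, 0.8, -0.1]
opening: 0.0302
```

Emit:
jog_arm(
  steps=[
    [-3, 0, 0, 0, 0, 0, 0],
    [-5, 0, 0, 0, 0, 0, 0],
    [-5, 0, 0, 0, 0, 0, 0],
    [-5, 0, 0, 0, 0, 0, 0],
    [-3, 1.5, -2, 0, 0, 0, 0],
    [0, 2.2, -3.7, 0, 0, 0, 0],
    [0, 2.5, -4.2, 0, 0, 0, 0],
    [0, 2.5, -4.2, 0, 0, 0, 0],
  ],
)

```text
t: 6.25
tool_pos: [0.5242, -0.0098, 0.2942]
tool_rot: [0.703, 1.455, -0.703]
force: [0.3, 0.7, -2.8]
opening: 0.0298
```

Emit:
jog_arm(
  steps=[
    [0, 2.5, -4.2, 0, 0, 0, 0],
    [0, 2.5, -4.2, 0, 0, 0, 0],
    [0, 2.5, -4.2, 0, 0, 0, 0],
    [0, 2.1, -4.2, 0, 0, 0, 0],
    [0, 0, 0, -0.16, 0, 0, 0],
    [0, 0, 0, -0.16, 0, 0, 0],
    [0, 0, 0, -0.16, 0, 0, 0],
    [0, 0, 0, -0.16, 0, 0, 0],
  ],
)

```text
t: 7.25
tool_pos: [0.4953, 0.1799, 0.2939]
tool_rot: [0.199, 1.563, -0.201]
force: [0.4, -0.4, -2.0]
opening: 0.0299
```

Emit:
jog_arm(
  steps=[
    [0, 0, 0, 0, -0.131, 0, 0],
    [0, 0, 0, 0, -0.131, 0, 0],
    [0, 0, 0, 0, -0.131, 0, 0],
    [0, 0, 0, 0, -0.131, 0, 0],
    [0, 0, 0, 0, 0, 0, 0],
    [0, 0, 0, 0, 0, 0, 0],
    [0, 0, 0, 0, 0, 0, 0],
    [0, 0, 0, 0, 0, 0, 0],
  ],
)

```text
t: 8.25
tool_pos: [0.4964, 0.1798, 0.2948]
tool_rot: [0.137, 1.041, -0.237]
force: [-0.1, -0.4, -2.3]
opening: 0.03
```

```bash
python3 - <<'E'
from h import *
s,p,r=tool();c=calibration("wrist");im=get_image("wrist")
print(s["t"],s["qpos"].round(2),p,r.as_matrix().round(3)); np.save("w3.npy",c["cam_to_world"])
cv2.imwrite("pics/w3.png",im)
E
```

```text
8.25 [-0.95 -0.27  0.21  2.    0.54  1.15  0.42] [0.4964307  0.17980363 0.29482294] [[ 0.483  0.259  0.837]
 [-0.129  0.966 -0.224]
 [-0.866  0.     0.5  ]]
```

View pics/w3.png

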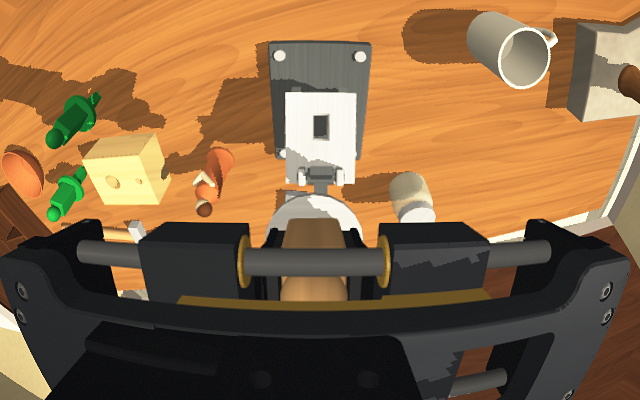

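```bash
python3 - <<'E'
from h import *
a=cv2.imread("pics/w3.png"); crop(a,260,80,380,200,5,"w3c.png"); crop(a,290,100,350,150,12,"w3d.png")
E
```

```text
(no output)
```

View pics/w3c.png

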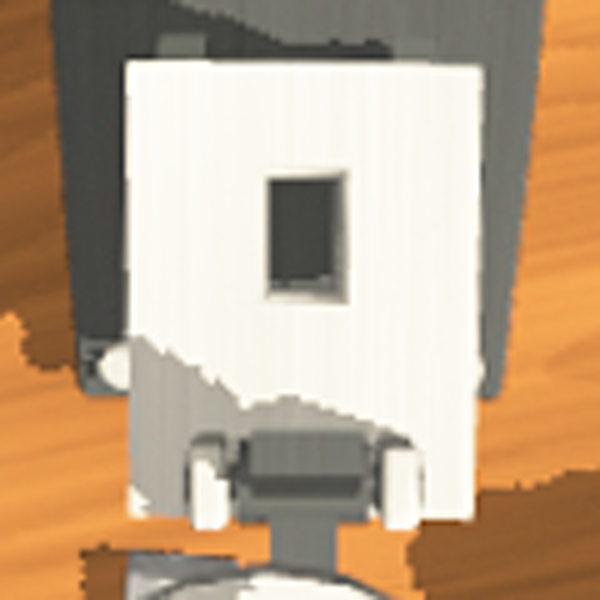

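View pics/w3d.png

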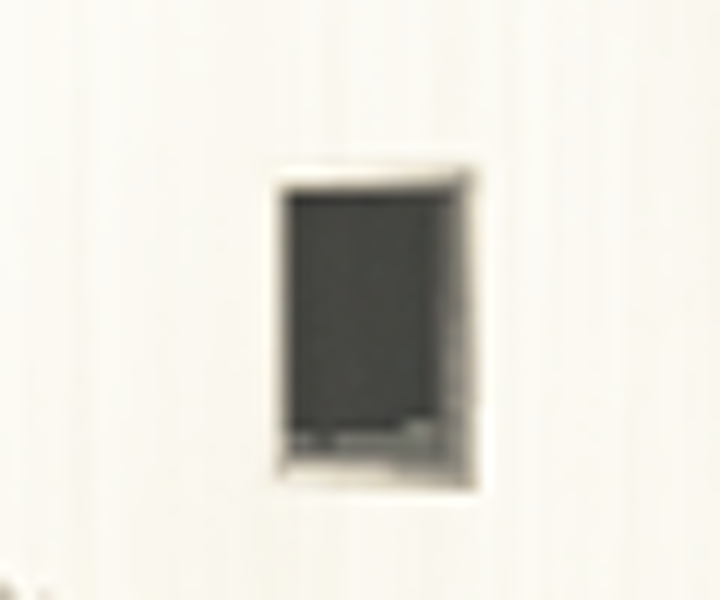

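```bash
cat > sock.py <<'E'
from h import *
def fit(cam,slot,face,yaw=np.radians(-15)):
    c=calibration("wrist"); c["cam_to_world"]=cam
    for _ in range(5):
        h=np.array([np.cos(yaw),np.sin(yaw),0]); ez=np.array([0,0,1.])
        zs=-.5*h+.8660254*ez; xs=.8660254*h+.5*ez; ys=np.cross(zs,xs)
        m=won(c,np.mean(slot,0),.110)
        def pl(q):
            o,d=wray(c,q); P=o+d*((m-o)@zs)/(d@zs)-m; return np.array([P@xs,P@ys])
        S=np.array([pl(q) for q in slot]); F=np.array([pl(q) for q in face])
        # face sides: 0->1 top edge(y-), 1->2, 2->3, 3->0
        a=[]
        for Q in (F,):
            v1=Q[2]-Q[1]; v2=Q[3]-Q[0]
            a+= [np.arctan2(v1[1],v1[0]),np.arctan2(v2[1],v2[0])]
        yaw_c=np.mean(a)
        yaw+=yaw_c*.9
    return m,yaw,S,F,a
E
python3 - <<'E'
from sock import *
f=lambda q,s,o:(np.array(q)+.5)/s-.5+np.array(o)
slot=[f(q,12,(290,100)) for q in [(280,178),(474,174),(476,488),(280,478)]]
face=[f(q,5,(260,80)) for q in [(124,60),(483,64),(472,520),(130,518)]]
m,yaw,S,F,a=fit(np.load("w3.npy"),slot,face)
print(m,np.degrees(yaw));print(S*1000);print(F*1000);print(a)
E
```

```text
[0.52722199 0.18076239 0.11      ] -15.236119878283507
[[-13.71247691  -8.80585705]
 [-14.21532288   8.59063005]
 [ 14.32287136   8.98078816]
 [ 13.52819376  -8.72056226]]
[[-38.92242544 -39.5207585 ]
 [-38.72334838  37.89962554]
 [ 62.11705627  37.20314133]
 [ 61.9439704  -38.82581047]]
[np.float64(-0.006906687244444491), np.float64(0.00688967840779447)]
```

```bash
python3 - <<'E'
from h import *
s,p,r=tool();c=calibration("wrist");c["cam_to_world"]=np.load("w3.npy")
for dx in (.0116,.0196):
  for ang in (180,150,210,120,240):
    t=np.radians(ang); q=np.array([dx,.03*np.sin(t),.03*np.cos(t)])
    print(dx,ang,wproj(c,p+r.apply(q)).round(1), end=' ')
  print()
for zz in (-.003,.003): print(wproj(c,p+r.apply([.0116,0,-.03+zz])))
# torso top-edge near side: x=-0.0384, z=-0.017
for y in(-.015,.015): print(wproj(c,p+r.apply([-.0384,y,-.017])),wproj(c,p+r.apply([.0116,y,-.017])))
a=cv2.imread("pics/w3.png"); crop(a,240,160,400,320,5,"w3e.png")
E
```

```text
0.0116 180 [312.4 191. ] 0.0116 150 [338.4 197.8] 0.0116 210 [286.5 197.9] 0.0116 120 [356.5 216. ] 0.0116 240 [268.4 216.1] 
0.0196 180 [312.4 188.3] 0.0196 150 [337.3 194.8] 0.0196 210 [287.6 194.9] 0.0196 120 [354.8 212.3] 0.0196 240 [270.2 212.4] 
[312.3933392  185.89939674]
[312.40874135 196.12821799]
[277.32759472 244.36583736] [286.81985636 212.82614938]
[346.83396925 244.34715383] [338.06632591 212.79417816]
```

View pics/w3e.png

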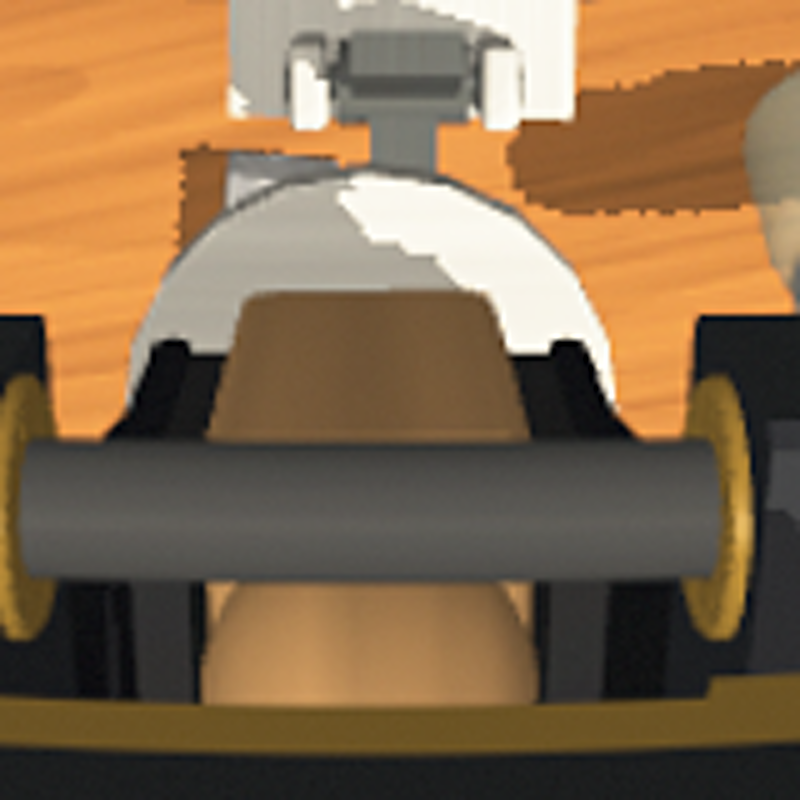

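```bash
python3 - <<'E'
from h import *
s,p,r=tool()
m=np.array([.52722,.18076,.110]); off=np.array([.0196,.0009,.0022])
print("shoulder to mouth in tool cm",(r.inv().apply(m-p)-off)*100)
yaw=np.radians(-15.24);h=np.array([np.cos(yaw),np.sin(yaw),0]);zs=-.5*h+np.array([0,0,.866]);xs=.866*h+np.array([0,0,.5])
A=np.column_stack([-zs,np.cross(zs,xs),xs]); print("rot fix tool",R.from_matrix(r.as_matrix().T@A).as_rotvec())
E
```

```text
shoulder to mouth in tool cm [15.52481022  0.78545909 -6.88446862]
rot fix tool [ 0.00406237 -0.00011235 -0.0026427 ]
```

Emit:
jog_arm(
  steps=[
    [0.8, 0.2, -1.2, 0, 0, 0, 0],
    [1.5, 0.2, -1.9, 0, 0, 0, 0],
    [1.7, 0.2, -1.9, 0, 0, 0, 0],
    [2, 0.18, -1.9, 0, 0, 0, 0],
    [2, 0, 0, 0, 0, 0, 0],
    [0, 0, 0, 0, 0, 0, 0],
    [0, 0, 0, 0, 0, 0, 0],
    [0, 0, 0, 0, 0, 0, 0],
  ],
)

```text
t: 9.3
tool_pos: [0.4788, 0.1935, 0.1917]
tool_rot: [0.137, 1.04, -0.234]
force: [0.5, -1.0, -2.2]
opening: 0.0303
```

```bash
python3 - <<'E'
from h import *
s,p,r=tool();c=calibration("wrist");im=get_image("wrist");sc=get_image("scene")
print(s["t"],s["qpos"].round(2),p); np.save("w4.npy",c["cam_to_world"])
cv2.imwrite("pics/w4.png",im);crop(im,240,100,400,260,4,"w4c.png"); crop(sc,300,130,420,230,6,"s4.png")
m=np.array([.52722,.18076,.110]); off=np.array([.0196,.0009,.0022])
print("to mouth cm",(r.inv().apply(m-p)-off)*100, s["force"])
E
```

```text
9.3 [-0.95 -0.21  0.18  2.17  0.59  0.97  0.26] [0.4788072  0.19345731 0.19171924]
to mouth cm [ 7.6198875  -0.08829545  0.01729521] [ 0.54289033 -0.97922022 -2.15988737]
```

View pics/w4c.png

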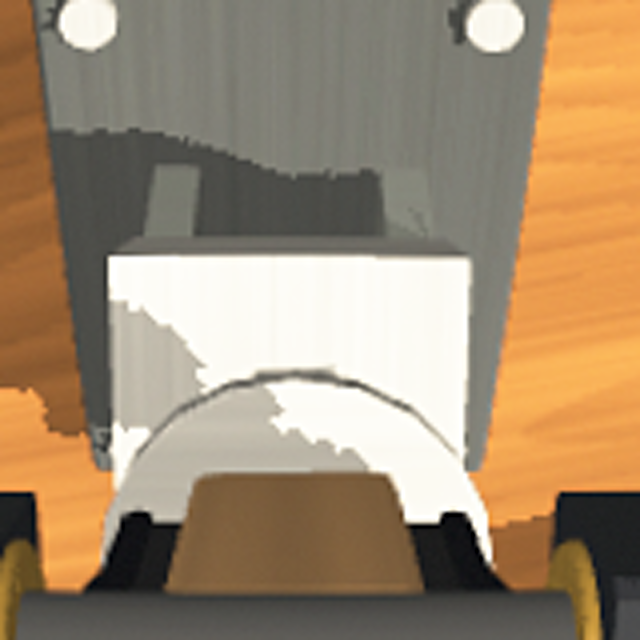

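View pics/s4.png

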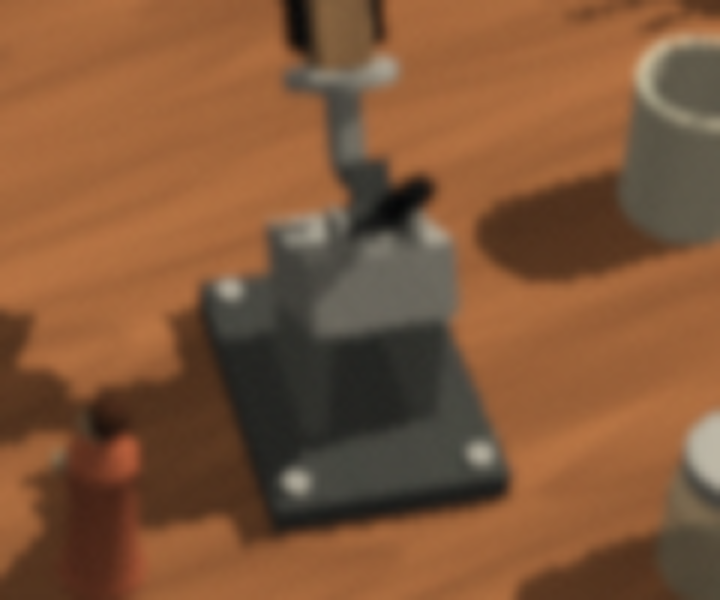

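Emit:
jog_arm(
  steps=[
    [0, -0.06, 0.02, 0, 0, 0, 0],
    [0.6, 0, 0, 0, 0, 0, 0],
    [0.6, 0, 0, 0, 0, 0, 0],
    [0.6, 0, 0, 0, 0, 0, 0],
    [0.6, 0, 0, 0, 0, 0, 0],
    [0.6, 0, 0, 0, 0, 0, 0],
    [0.6, 0, 0, 0, 0, 0, 0],
    [0, 0, 0, 0, 0, 0, 0],
  ],
)

```text
t: 10.4
tool_pos: [0.496, 0.1872, 0.1591]
tool_rot: [0.135, 1.041, -0.236]
force: [0.1, 0.5, -1.8]
opening: 0.0296
```

```bash
cat > chk.py <<'E'
from h import *
def chk():
    s,p,r=tool()
    m=np.array([.52722,.18076,.110]); off=np.array([.0196,.0009,.0022])
    print(s["t"],"to mouth cm",((r.inv().apply(m-p)-off)*100).round(3),"F tool",r.inv().apply(s["force"]).round(1),"T",r.inv().apply(s["torque"]).round(2),s["opening"].round(4))
E
python3 - <<'E'
from chk import *
chk()
c=get_image("wrist");crop(c,240,100,400,260,4,"w5c.png"); crop(get_image("scene"),300,130,420,230,6,"s5.png")
E
```

```text
Traceback (most recent call last):
  File "chk.py", line 5, in chk
    print(s["t"],"to mouth cm",((r.inv().apply(m-p)-off)*100).round(3),"F tool",r.inv().apply(s["force"]).round(1),"T",r.inv().apply(s["torque"]).round(2),s["opening"].round(4))
                                                                                                                                                           ^^^^^^^^^^^^^^^^^^
AttributeError: 'float' object has no attribute 'round'
```

```bash
sed -i 's/s\["opening"\].round(4)/round(s["opening"],4)/' chk.py
python3 - <<'E'
from chk import *
chk()
c=get_image("wrist");crop(c,240,100,400,260,4,"w5c.png"); crop(get_image("scene"),300,130,420,230,6,"s5.png")
E
```

```text
10.4 to mouth cm [3.885 0.099 0.079] F tool [ 1.5  0.5 -0.9] T [-0.03  0.84 -0.02] 0.0296
```

View pics/w5c.png

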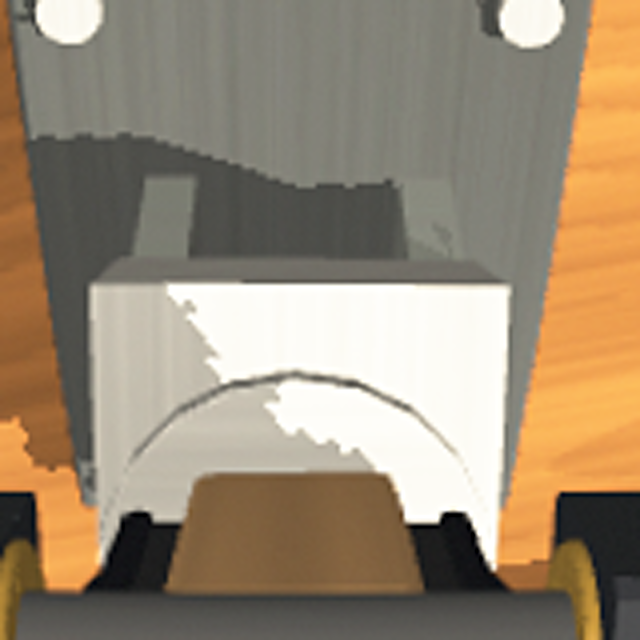

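View pics/s5.png

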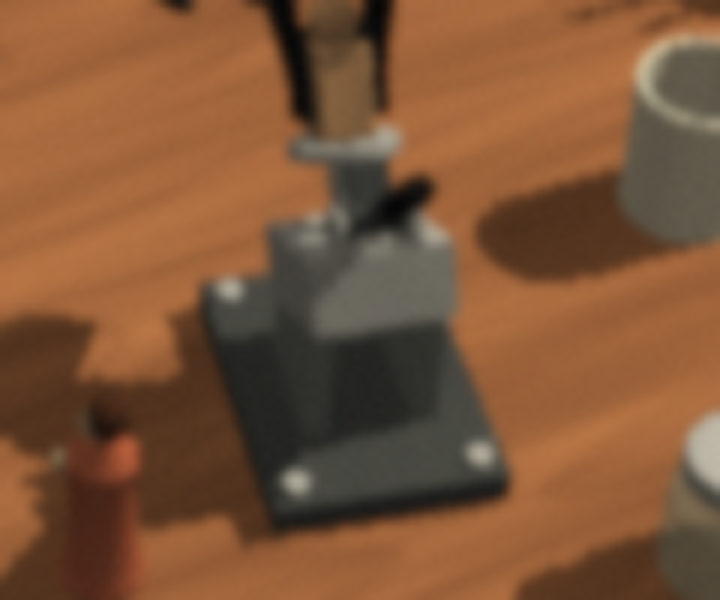

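Emit:
jog_arm(
  steps=[
    [0, 0.06, 0.05, 0, 0, 0, 0],
    [0.5, 0, 0, 0, 0, 0, 0],
    [0.5, 0, 0, 0, 0, 0, 0],
    [0.5, 0, 0, 0, 0, 0, 0],
    [0.4, 0, 0, 0, 0, 0, 0],
    [0, 0, 0, 0, 0, 0, 0],
    [0, 0, 0, 0, 0, 0, 0],
    [0, 0, 0, 0, 0, 0, 0],
  ],
)

```text
t: 11.5
tool_pos: [0.5058, 0.1856, 0.1436]
tool_rot: [0.136, 1.041, -0.236]
force: [-0.1, -1.3, -2.3]
opening: 0.0296
```

```bash
python3 -c "
from chk import *
chk();print(get_state()['qpos'].round(2))"
```

```text
11.5 to mouth cm [ 2.047e+00 -6.000e-03  1.000e-03] F tool [ 2.1 -1.3 -1. ] T [ 0.01  0.87 -0.15] 0.0296
[-0.92 -0.11  0.22  2.19  0.62  0.84  0.25]
```

Emit:
jog_arm(
  steps=[
    [0.5, -0.03, 0, 0, 0, 0, 0],
    [0.5, 0, 0, 0, 0, 0, 0],
    [0.4, 0, 0, 0, 0, 0, 0],
    [0.3, 0, 0, 0, 0, 0, 0],
    [0.2, 0, 0, 0, 0, 0, 0],
    [0, 0, 0, 0, 0, 0, 0],
    [0, 0, 0, 0, 0, 0, 0],
    [0, 0, 0, 0, 0, 0, 0],
  ],
)

```text
t: 12.5
tool_pos: [0.5149, 0.183, 0.1272]
tool_rot: [0.136, 1.04, -0.235]
force: [-0.1, 0.0, -1.6]
opening: 0.0298
```

```bash
python3 - <<'E'
from chk import *
chk()
c=get_image("wrist");cv2.imwrite("pics/w6.png",c);crop(c,240,100,400,260,4,"w6c.png"); crop(get_image("scene"),300,130,420,230,6,"s6.png")
E
```

```text
12.5 to mouth cm [ 0.153  0.008 -0.004] F tool [ 1.3  0.  -0.9] T [-0.01  0.92 -0.02] 0.0298
```

View pics/w6c.png

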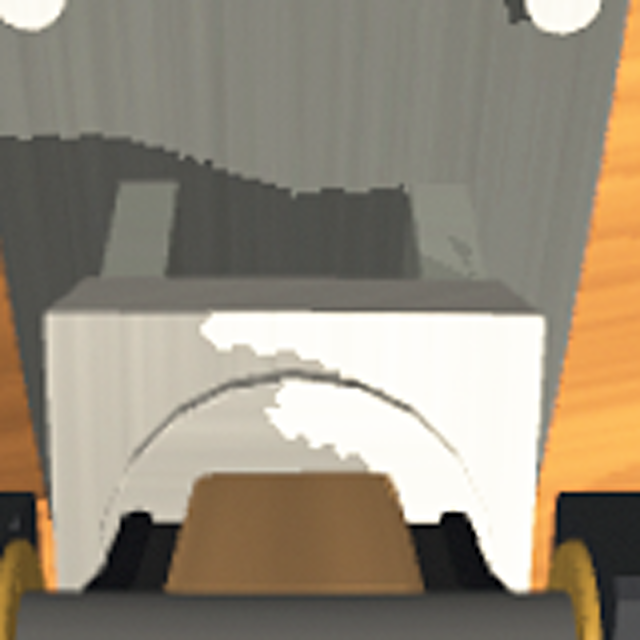

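View pics/s6.png

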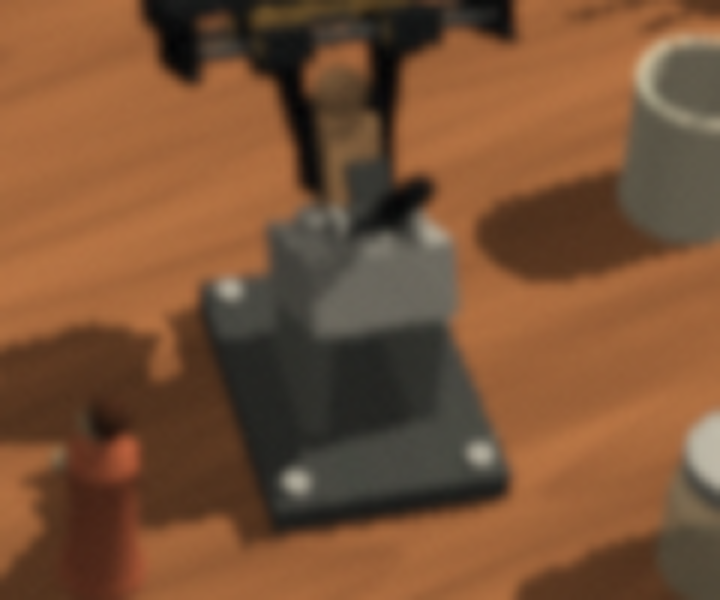

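Almost home with no side force. The last stretch goes in small rows until contact.

Emit:
jog_arm(
  steps=[
    [0.1, 0, 0, 0, 0, 0, 0],
    [0.1, 0, 0, 0, 0, 0, 0],
    [0.05, 0, 0, 0, 0, 0, 0],
    [0.05, 0, 0, 0, 0, 0, 0],
    [0, 0, 0, 0, 0, 0, 0],
    [0, 0, 0, 0, 0, 0, 0],
    [0, 0, 0, 0, 0, 0, 0],
    [0, 0, 0, 0, 0, 0, 0],
  ],
)

```text
t: 13.6
tool_pos: [0.516, 0.1827, 0.1255]
tool_rot: [0.136, 1.041, -0.236]
force: [-10.6, -0.6, 10.8]
opening: 0.0295
```

```bash
python3 -c "
from chk import *
chk()"
```

```text
13.6 to mouth cm [-0.051  0.009 -0.009] F tool [-14.4  -3.3  -3.3] T [ 0.02  1.49 -1.09] 0.0295
```

Emit:
jog_arm(
  steps=[
    [0, 0, 0, 0, 0, 0, 0.5],
    [0, 0, 0, 0, 0, 0, 1],
    [0, 0, 0, 0, 0, 0, 1],
    [0, 0, 0, 0, 0, 0, 1],
    [-1, 0, 0, 0, 0, 0, 1],
    [-3, 0, 0, 0, 0, 0, 1],
    [-4, 0, 0, 0, 0, 0, 1],
    [-2, 0, 0, 0, 0, 0, 1],
  ],
)

```text
t: 14.6
tool_pos: [0.4677, 0.1965, 0.2138]
tool_rot: [0.138, 1.039, -0.233]
force: [-0.3, -0.1, 0.3]
opening: 0.0866
```

```bash
python3 - <<'E'
from chk import *
chk()
c=get_image("wrist");np.save("w7.npy",calibration("wrist")["cam_to_world"]);cv2.imwrite("pics/w7.png",c); crop(get_image("scene"),300,130,420,230,6,"s7.png")
E
```

```text
14.6 to mouth cm [10.105 -0.123 -0.097] F tool [-0.4 -0.2 -0.1] T [0.02 0.56 0.01] 0.0866
```

View pics/w7.png

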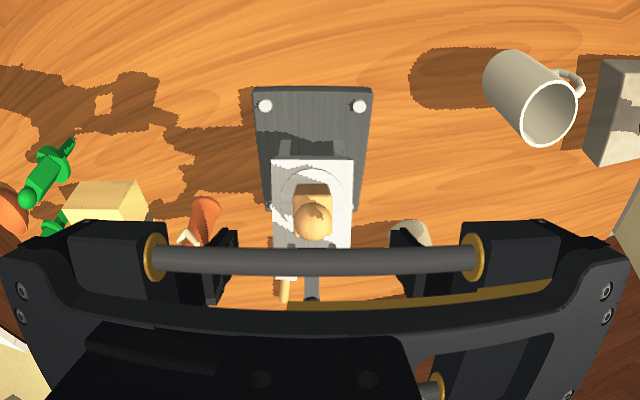

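View pics/s7.png

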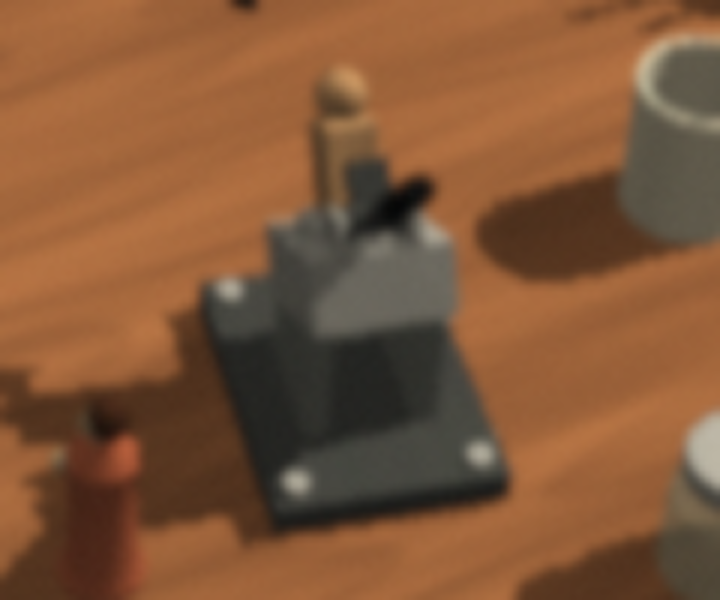

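```bash
python3 - <<'E'
from h import *
m=np.array([.52722,.18076,.110]);yaw=np.radians(-15.24);h=np.array([np.cos(yaw),np.sin(yaw),0]);zs=-.5*h+np.array([0,0,.866]);xs=.866*h+np.array([0,0,.5]);ys=np.cross(zs,xs)
def pl(o,d):
    P=o+d*((m-o)@ys)/(d@ys)-m; return np.array([P@xs,P@zs])*1000
c=calibration("wrist");c["cam_to_world"]=np.load("w1.npy")
f=lambda q,s,o:(np.array(q)+.5)/s-.5+np.array(o)
for q in [(553,418),(615,500),(675,588),(500,375),(515,262)]:
    x=pl(*wray(c,f(q,4.5,(460,10)))); print("w1",q,x,np.arctan2(x[1]-14,x[0]-52),np.hypot(x[1]-14,x[0]-52))
c=calibration("scene")
for q in [(428,186),(395,208)]:
    x=pl(*ray(c,f(q,6,(300,130)))); print("sc",q,x,np.arctan2(x[1]-14,x[0]-52),np.hypot(x[1]-14,x[0]-52))
E
```

```text
w1 (553, 418) [86.84292138 27.39421679] 0.36700113992633404 37.32873174773581
w1 (615, 500) [116.54320728  36.65878705] 0.3376222583317857 68.40501616713115
w1 (675, 588) [145.17203676  45.22424763] 0.3233618857996341 98.26485676470656
w1 (500, 375) [65.81097566 15.56143002] 0.11257914916152391 13.898960836876155
w1 (515, 262) [43.86280417 39.83010863] 1.8759822140210616 27.08151524038632
sc (428, 186) [148.82686744  48.17340023] 0.3392853751109453 102.68039511668935
sc (395, 208) [84.78434058 25.09762015] 0.32639663236578237 34.61170554360665
```

Emit:
jog_arm(
  steps=[
    [0, -0.1, 3, 0, 0, 0, 1],
    [0, 0, 4.7, 0, 0, 0, 1],
    [0, 0, 4.7, 0, 0, 0, 1],
    [3, 0, 0, 0, 0, 0, 1],
    [3, 0, 0, 0, 0, 0, 1],
    [2.2, 0, 0, 0, 0, 0, 1],
    [2, 0, 0, 0, 0, 0, 1],
    [0, 0, 0, 0, 0, 0, 1],
  ],
)

```text
t: 15.7
tool_pos: [0.6201, 0.152, 0.1822]
tool_rot: [0.134, 1.044, -0.239]
force: [0.3, -0.6, 1.2]
opening: 0.0865
```

```bash
cat >> chk.py <<'E'
def lev():
    s,p,r=tool()
    m=np.array([.52722,.18076,.110]);q=r.inv().apply(p-m)*1000
    print(s["t"],"TCP in socket mm x,y,z",q[2].round(1),q[1].round(1),(-q[0]).round(1),"grip x,z rel hinge",(q[2]-52).round(1),(-q[0]+19-14).round(1),"ang",np.arctan2(-q[0]+5,q[2]-52).round(3),"F tool",r.inv().apply(s["force"]).round(1),round(s["opening"],4),s["qpos"].round(2))
E
python3 - <<'E'
from chk import *
lev()
c=get_image("wrist");cv2.imwrite("pics/w8.png",c); crop(get_image("scene"),300,130,420,230,6,"s8.png")
E
```

```text
15.7 TCP in socket mm x,y,z 120.2 -4.1 14.2 grip x,z rel hinge 68.2 19.2 ang 0.275 F tool [-0.8 -0.6  1. ] 0.0865 [-0.86  0.03  0.39  1.97  0.47  0.8   0.56]
```

View pics/w8.png

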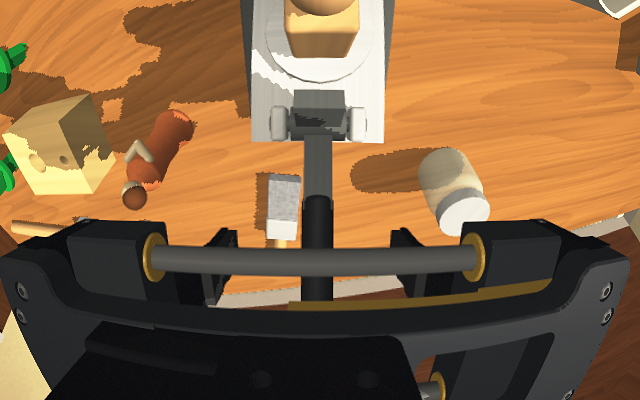

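View pics/s8.png

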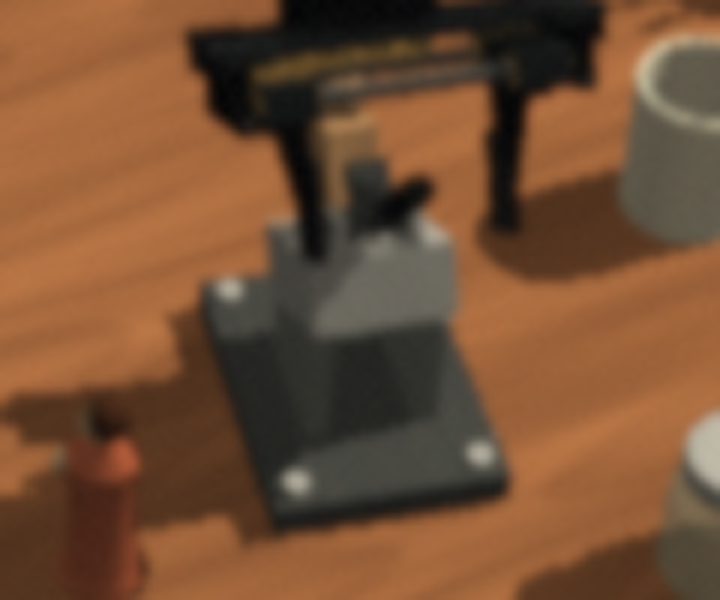

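Emit:
jog_arm(
  steps=[
    [-0.4, 0.15, 0, 0, 0, 0, 0.8],
    [0, 0, 0, 0, 0, 0, 0.4],
    [0, 0, 0, 0, 0, 0, 0],
    [0, 0, 0, 0, 0, 0, 0],
    [0, 0, 0, 0, 0, 0, 0],
    [0, 0, 0, 0, 0, 0, 0],
    [0, 0, 0, 0, 0, 0, 0],
    [0, 0, 0, 0, 0, 0, 0],
  ],
)

```text
t: 16.8
tool_pos: [0.6191, 0.154, 0.188]
tool_rot: [0.135, 1.041, -0.238]
force: [-0.3, -0.3, 0.9]
opening: 0.0149
```

```bash
python3 - <<'E'
from chk import *
lev()
E
```

```text
16.8 TCP in socket mm x,y,z 121.9 -2.3 19.7 grip x,z rel hinge 69.9 24.7 ang 0.34 F tool [-0.9 -0.4  0.3] 0.0149 [-0.86  0.02  0.39  1.97  0.47  0.81  0.56]
```

```bash
python3 -c "
import numpy as np
t=np.linspace(.34,1.60,15);r=7.45
for i in range(14): print(i,'x',round(-r*(np.sin(t[i+1])-np.sin(t[i])),2),'z',round(r*(np.cos(t[i+1])-np.cos(t[i])),2))"
```

```text
0 x -0.62 z -0.25
1 x -0.6 z -0.31
2 x -0.57 z -0.36
3 x -0.53 z -0.41
4 x -0.49 z -0.45
5 x -0.45 z -0.5
6 x -0.4 z -0.54
7 x -0.35 z -0.57
8 x -0.3 z -0.6
9 x -0.25 z -0.62
10 x -0.19 z -0.64
11 x -0.13 z -0.66
12 x -0.07 z -0.67
13 x -0.01 z -0.67
```

Emit:
jog_arm(
  steps=[
    [-0.62, 0, -0.25, 0, 0, 0, 0],
    [-0.6, 0, -0.31, 0, 0, 0, 0],
    [-0.57, 0, -0.36, 0, 0, 0, 0],
    [-0.53, 0, -0.41, 0, 0, 0, 0],
    [-0.49, 0, -0.45, 0, 0, 0, 0],
    [-0.45, 0, -0.5, 0, 0, 0, 0],
    [-0.4, 0, -0.54, 0, 0, 0, 0],
    [0, 0, 0, 0, 0, 0, 0],
  ],
)

```text
t: 17.8
tool_pos: [0.5768, 0.1658, 0.2053]
tool_rot: [0.135, 1.042, -0.237]
force: [-0.3, -5.9, -2.4]
opening: 0.0153
```

```bash
python3 - <<'E'
from chk import *
lev()
E
```

```text
17.8 TCP in socket mm x,y,z 92.4 -1.9 56.7 grip x,z rel hinge 40.4 61.7 ang 0.991 F tool [ 2.7 -5.8 -0.2] 0.0153 [-0.9  -0.07  0.34  2.02  0.52  0.88  0.48]
```

Emit:
jog_arm(
  steps=[
    [-0.35, -0.05, -0.57, 0, 0, 0, 0],
    [-0.3, 0, -0.6, 0, 0, 0, 0],
    [-0.25, 0, -0.62, 0, 0, 0, 0],
    [-0.19, 0, -0.64, 0, 0, 0, 0],
    [-0.13, 0, -0.66, 0, 0, 0, 0],
    [-0.07, 0, -0.67, 0, 0, 0, 0],
    [0, 0, -0.5, 0, 0, 0, 0],
    [0, 0, 0, 0, 0, 0, 0],
  ],
)

```text
t: 18.8
tool_pos: [0.5372, 0.1766, 0.1971]
tool_rot: [0.136, 1.038, -0.236]
force: [5.5, -5.0, -0.9]
opening: 0.015
```

```bash
python3 - <<'E'
from chk import *
lev()
c=get_image("wrist");cv2.imwrite("pics/w9.png",c); crop(get_image("scene"),300,130,420,230,6,"s9.png")
E
```

```text
18.8 TCP in socket mm x,y,z 53.1 -1.5 69.9 grip x,z rel hinge 1.1 74.9 ang 1.556 F tool [ 4.2 -3.5  5.3] 0.015 [-0.93 -0.13  0.29  2.09  0.57  0.91  0.38]
```

View pics/s9.png

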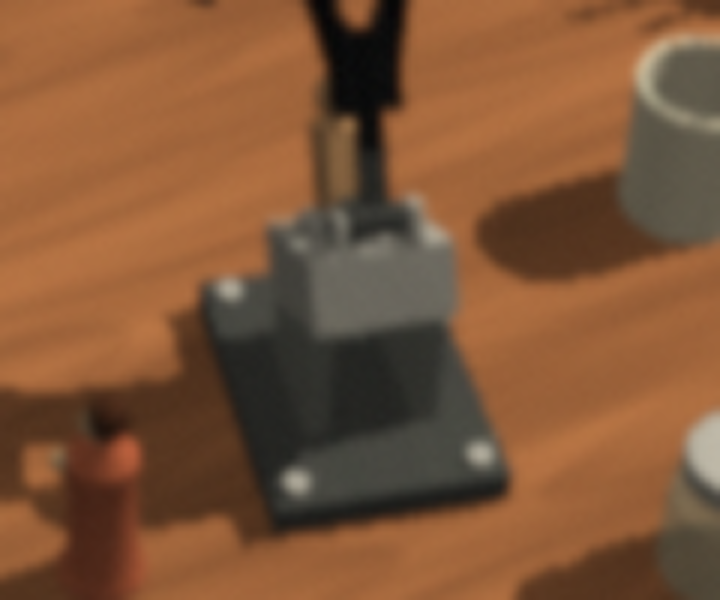

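View pics/w9.png

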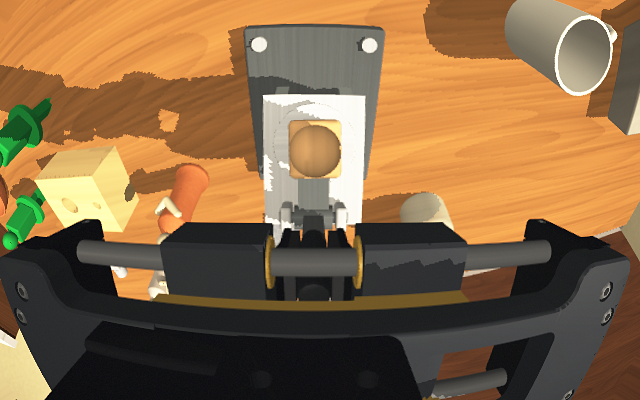

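Emit:
jog_arm(
  steps=[
    [0, 0, -0.2, 0, 0, 0, 0],
    [0, 0, -0.2, 0, 0, 0, 0],
    [0, 0, 0, 0, 0, 0, 0],
    [0, 0, 0, 0, 0, 0, 0],
    [0, 0, 0, 0, 0, 0, 0],
    [0, 0, 0, 0, 0, 0, 0],
    [0, 0, 0, 0, 0, 0, 0],
    [0, 0, 0, 0, 0, 0, 0],
  ],
)

```text
t: 19.9
tool_pos: [0.5344, 0.1774, 0.1957]
tool_rot: [0.136, 1.037, -0.236]
force: [6.3, -5.1, -0.1]
opening: 0.0152
```

```bash
python3 - <<'E'
from chk import *
lev()
E
```

```text
19.9 TCP in socket mm x,y,z 49.9 -1.4 70.1 grip x,z rel hinge -2.1 75.1 ang 1.599 F tool [ 3.9 -3.3  6.4] 0.0152 [-0.93 -0.13  0.28  2.09  0.57  0.91  0.37]
```

Emit:
jog_arm(
  steps=[
    [0, 0, -0.2, 0, 0, 0, 0],
    [0, 0, -0.2, 0, 0, 0, 0],
    [0, 0, 0, 0, 0, 0, 0],
    [0, 0, 0, 0, 0, 0, 0],
    [0, 0, 0, 0, 0, 0, 0],
    [0, 0, 0, 0, 0, 0, 0],
    [0, 0, 0, 0, 0, 0, 0],
    [0, 0, 0, 0, 0, 0, 0],
  ],
)

```text
t: 20.9
tool_pos: [0.5312, 0.1782, 0.1938]
tool_rot: [0.137, 1.036, -0.236]
force: [5.7, -5.1, 0.4]
opening: 0.0152
```

```bash
python3 - <<'E'
from chk import *
lev()
c=get_image("wrist");crop(c,230,80,400,240,4.5,"w10.png"); crop(get_image("scene"),300,130,420,230,6,"s10.png")
E
```

```text
20.9 TCP in socket mm x,y,z 46.1 -1.4 70.1 grip x,z rel hinge -5.9 75.1 ang 1.649 F tool [ 3.1 -3.5  6.1] 0.0152 [-0.93 -0.13  0.28  2.1   0.58  0.91  0.36]
```

View pics/w10.png

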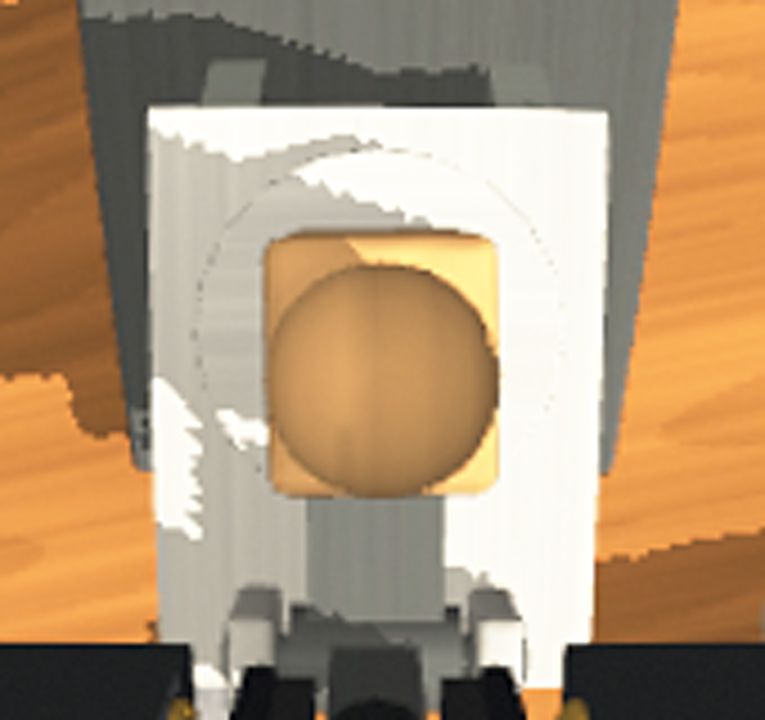

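View pics/s10.png

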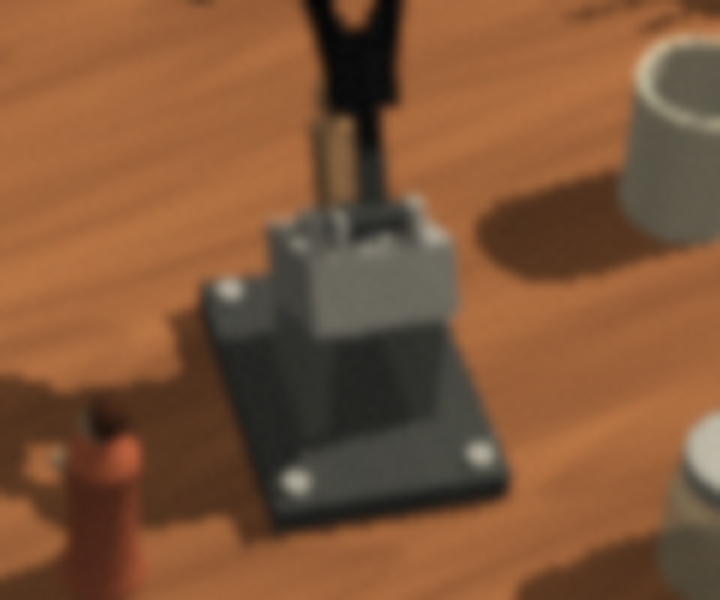

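Emit:
jog_arm(
  steps=[
    [0, 0, 0, 0, 0, 0, 0.5],
    [0, 0, 0, 0, 0, 0, 1],
    [0, 0, 0, 0, 0, 0, 1],
    [0, 0, 0, 0, 0, 0, 1],
    [-2, 0, 0, 0, 0, 0, 1],
    [-4, 0, 0, 0, 0, 0, 1],
    [-4, 0, 0, 0, 0, 0, 1],
    [0, 0, 0, 0, 0, 0, 1],
  ],
)

```text
t: 22.0
tool_pos: [0.4812, 0.1942, 0.2817]
tool_rot: [0.139, 1.037, -0.23]
force: [-0.6, 0.4, 0.0]
opening: 0.0842
```

```bash
python3 - <<'E'
from chk import *
lev()
np.save("w11.npy",calibration("wrist")["cam_to_world"]);c=get_image("wrist");cv2.imwrite("pics/w11.png",c);crop(c,230,80,400,240,4.5,"w11c.png"); crop(get_image("scene"),300,130,420,230,6,"s11.png");cv2.imwrite("pics/top11.png",get_image("top"))
E
```

```text
22.0 TCP in socket mm x,y,z 44.9 2.2 172.5 grip x,z rel hinge -7.1 177.5 ang 1.611 F tool [-0.4  0.2 -0.6] 0.0842 [-0.97 -0.27  0.19  2.03  0.55  1.14  0.36]
```

View pics/w11.png

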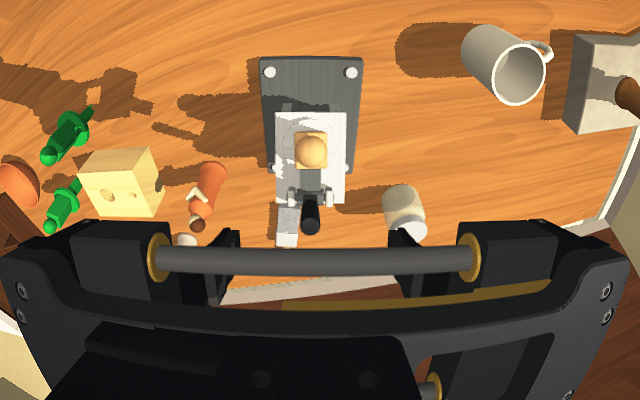

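View pics/s11.png

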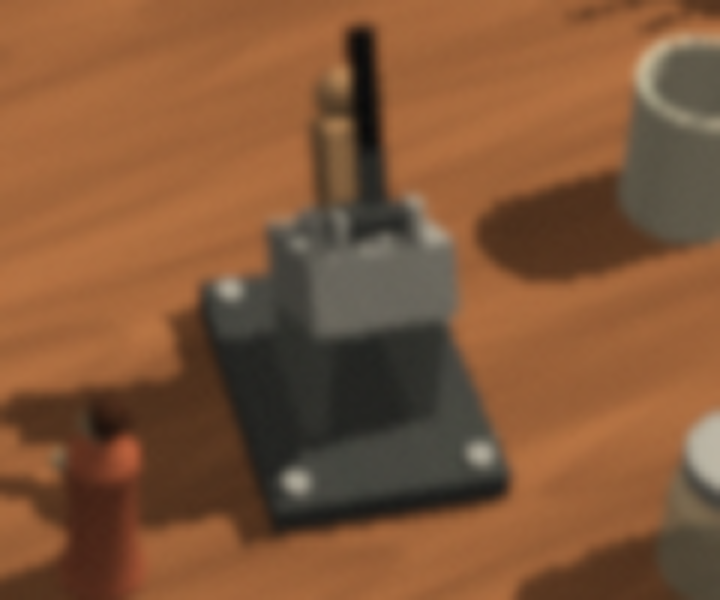

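View pics/top11.png

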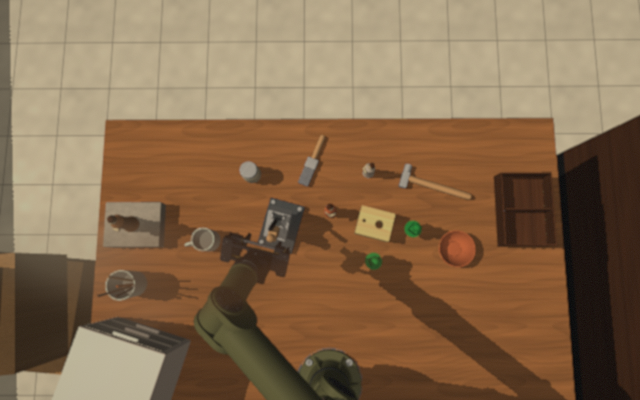

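```bash
python3 - <<'E'
from h import *
m=np.array([.52722,.18076,.110]);yaw=np.radians(-15.24);h=np.array([np.cos(yaw),np.sin(yaw),0]);zs=-.5*h+np.array([0,0,.866]);xs=.866*h+np.array([0,0,.5]);ys=np.cross(zs,xs)
def pl(o,d):
    P=o+d*((m-o)@ys)/(d@ys)-m; return np.array([P@xs,P@zs])*1000
c=calibration("scene");f=lambda q,s,o:(np.array(q)+.5)/s-.5+np.array(o)
P=[]
for q in [(361,32),(371,148),(336,75)]:
    x=pl(*ray(c,f(q,6,(300,130)))); P.append(x);print(q,x,np.arctan2(x[1]-14,x[0]-52)-.221)
d=P[0]-P[1];print(np.arctan2(d[1],d[0])-.221)
c=calibration("wrist");c["cam_to_world"]=np.load("w11.npy")
for z,x in [(114,52),(70,0)]: print(wproj(c,m+zs*z/1000+xs*x/1000))
a=cv2.imread("pics/w11.png");crop(a,260,100,360,240,4.2,"w11c.png")
E
```

```text
(361, 32) [ 45.81231498 108.2193249 ] 1.4153753596994674
(371, 148) [46.91932379 48.98711504] 1.4940039389888613
(336, 75) [-13.78474954  77.55143289] 2.152460306112251
1.3684834558839012
[310.67953452 227.33450252]
[310.81466579 152.7821165 ]
```

View pics/w11c.png

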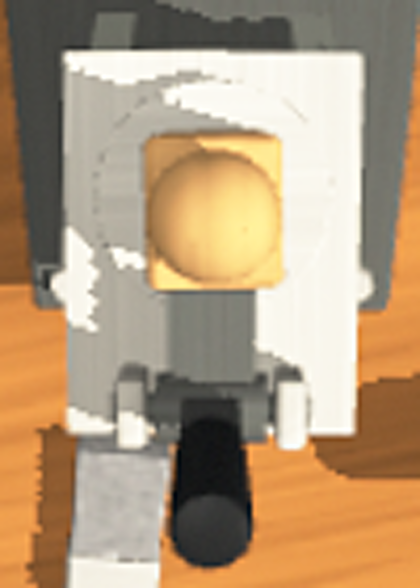

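```bash
python3 -c "
from bench import *
print(finish_job()); print(get_state()['t'])"
```

```text
the job is handed in; nothing more can be done
None
the job is handed in; nothing more can be done
```

The core is seated in the sloping socket and the cam lever is locked over its collar. I handed the job in at about 22 s of the 64 s allowed; it reports no verdict, so what follows rests on my own checks.

I gripped the core across its 30 mm side, lifted it clear of the block and turned and tilted it to match the stand. It slid into the slot with almost no side force. I then pinched the lever handle, swung it over to the stop, opened the fingers and backed off along the socket axis.

**Core:** pressing home met contact at about 14 N, with the shoulder within about 0.5 mm of the mouth by my measurement. The wrist picture shows the collar flush on the head and the nose lying over it. The lever was still open when the core was seated, at about 0.11 rad.

**Lever:** the scene camera gives an angle of 1.37 rad from the handle's slope (stop at 1.35). Two single points on the handle gave 1.42 and 1.49, which is more than the stop allows. I put this down to the blurred image. The handle tip in the wrist picture is within 2 pixels of where the locked position should put it. At the stop the fingers slipped a few millimetres on the handle at about 6 N.

**Bystanders and arm:** in the last top view the bystanders look to be in their original places, judged by eye and not measured. The arm was clear, with the force on the tool near zero.

**Disagreement:** the wrist camera and the arm's pose readings differed by 1–2 mm. I worked around this by measuring the core and the slot in the same picture.

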